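Sign the tall bottle out and tip it for inspection

TASK

Sign the tall bottle out of the rack: take the hanging tag from its stand, hook it over the bare end of the rack's rail (the end at the robot's left, beyond the wells), slide it along, staying down on the rail, until it hangs squarely in front of the well that holds the tall bottle, and let go of it there. Then draw the tall bottle straight up out of its well, raise it so that all of it is at least 15 cm above the table, tip it halfway over (45 degrees from upright, to whichever side you like, cap end up) for a look at its base, and finish holding it there, still and raised, in the gripper. Leave the other two containers in their wells.

Things in the scene. Friction and masses are not known exactly. Their poses are not given: they have to be found in the camera images.
- rack: Fixed bottle rack. Origin on the table; z up, +y along the row (robot's left), +x away from the robot; yaw within 0.25 rad. Base plate x -110..70, y -157..192, 10 high (mm). Grey block x -7..67, y -142..102, top z = 60, with three round wells 53 wide, 40 deep, and a thin upright rib on its front below each. In front of it, at x = -75, a level steel rail along y (see rail_end).
- well0 (a point): centre of the floor of the well at the robot's right (rack frame 30, -100, 20 mm); axes as the rack's
- well1 (a point): centre of the floor of the middle well (rack frame 30, -20, 20 mm); axes as the rack's
- well2 (a point): centre of the floor of the well nearest the bare end (rack frame 30, 60, 20 mm); axes as the rack's
- rail_end (a point): Middle of the rail's bare end, on its axis (rack frame -75, 135, 100 mm), axes as the rack's. The rail: 10 diameter, axis at z = 100, straight along the rack's y from a post at y = -150 to a post at y = +185; its bare end is the stretch beyond the block, y 102..180.
- tag: White rigid saddle tag, 50 g, hanging over a 10 mm rail. Origin on the rail's axis when hung (z = 100 above the table); z up, y along the rail. V-shaped roof 44 long; front plate (x = -13.5, down to z = -80) and shorter back leg (x = +13.5, down to z = -40), 23 between them, open below, so lift it 90 to clear a rail. Hangs straight when let go. Starts on its stand.
- tag_tab (a point): Middle of the top of the tag's upright grip tab, 45 above the tag's origin. The tab is 10 thick (tag's x), 26 wide (y), and 30 mm of it is free to grip.
- tag_stand: Fixed stand where the tag starts: base plate 110 x 130 x 10 and a 10 mm steel hoop whose level bar runs along the stand's y at z = 100 between posts at y = -50 and +50. Origin on the table under its middle; yaw within 0.35 rad.
- tall_bottle: The tall bottle: closed, 120 g, 120 tall overall, body 48 diameter; sides straight up to 80, shoulder to 97, then a cap 29 in diameter (grip body or cap). Origin at the centre of its underside, z along its axis to the cap; its own yaw means nothing. It stands in any of the three wells, underside at z = 20, 80 of it above the block.
- bottle_top (a point): centre of the top of the tall bottle's cap
- squat_jar: bystander: jar, 47 diameter, 62 tall, in another well (origin at its underside)
- short_can: bystander: can, 47 diameter, 78 tall, in the remaining well (origin at its underside)
There are look-alikes about, which are no part of the job. There is more than one size of the tall_bottle; the job needs the middle-sized.

How it is judged:
On the way, in this order (a step that is already met when the one before it is completed fails the run):
1. the tag hangs on the bare end of the rail (its middle beyond the block), the tall bottle still in its well (x of tag in the frame of rack between -0.082 and -0.068 m and z of tag in the frame of rack between 0.093 and 0.106 m and angle between tag's own z axis and vertical below 0.25 rad and y of tag in the frame of rack above 0.105 m and (distance between tall_bottle and well0 below 0.012 m or distance between tall_bottle and well1 below 0.012 m or distance between tall_bottle and well2 below 0.012 m)), for 0.2 s.
2. the tag hangs, let go, in front of the well with the tall bottle in it (within 15 mm) (x of tag in the frame of rack between -0.082 and -0.068 m and z of tag in the frame of rack between 0.093 and 0.106 m and angle between tag's own z axis and vertical below 0.25 rad and ((y of tag in the frame of well0 between -0.015 and 0.015 m and distance between tall_bottle and well0 below 0.012 m) or (y of tag in the frame of well1 between -0.015 and 0.015 m and distance between tall_bottle and well1 below 0.012 m) or (y of tag in the frame of well2 between -0.015 and 0.015 m and distance between tall_bottle and well2 below 0.012 m)) and contact force between tag and the fingers below 0.1 N and linear speed of tag below 0.03 m/s), for 0.3 s.
3. the tall bottle is drawn clear of its well while the tag hangs at that well (x of tag in the frame of rack between -0.082 and -0.068 m and z of tag in the frame of rack between 0.093 and 0.106 m and angle between tag's own z axis and vertical below 0.25 rad and ((y of tag in the frame of well0 between -0.015 and 0.015 m and horizontal distance between each of squat_jar, short_can and well0 above 0.03 m) or (y of tag in the frame of well1 between -0.015 and 0.015 m and horizontal distance between each of squat_jar, short_can and well1 above 0.03 m) or (y of tag in the frame of well2 between -0.015 and 0.015 m and horizontal distance between each of squat_jar, short_can and well2 above 0.03 m)) and z of tall_bottle in the frame of rack above 0.065 m), for 0.1 s.
At the end, for the whole second after the job is handed in: Fingers hold the tall bottle still, tipped 30 to 60 degrees, cap end up, underside and cap over 14 cm above the table; the tag hangs free on the rail within 15 mm of the middle of the well the bottle came from; jar and can are in their wells (x of tag in the frame of rack between -0.082 and -0.068 m and z of tag in the frame of rack between 0.093 and 0.106 m and angle between tag's own z axis and vertical below 0.25 rad and ((y of tag in the frame of well0 between -0.015 and 0.015 m and horizontal distance between each of squat_jar, short_can and well0 above 0.03 m) or (y of tag in the frame of well1 between -0.015 and 0.015 m and horizontal distance between each of squat_jar, short_can and well1 above 0.03 m) or (y of tag in the frame of well2 between -0.015 and 0.015 m and horizontal distance between each of squat_jar, short_can and well2 above 0.03 m)) and contact force between tag and the fingers below 0.1 N and angle between tall_bottle's own z axis and vertical between 0.52 and 1.05 rad and height (world z) of each of tall_bottle, bottle_top above 0.14 m and contact force between tall_bottle and the fingers above 1 N and contact force between tall_bottle and rack below 0.1 N and linear speed of tall_bottle below 0.03 m/s and angular speed of tall_bottle below 0.2 rad/s and (distance between squat_jar and well0 below 0.012 m or distance between squat_jar and well1 below 0.012 m or distance between squat_jar and well2 below 0.012 m) and (distance between short_can and well0 below 0.012 m or distance between short_can and well1 below 0.012 m or distance between short_can and well2 below 0.012 m)); the arm keeps its last pose, push and grip.
It fails at once if the tag is put on or lifted off the rail in front of the wells (it must be slid there) (y of tag in the frame of rack between -0.14 and 0.09 m and x of tag in the frame of rack between -0.088 and -0.062 m and z of tag in the frame of rack between 0.112 and 0.14 m).
It fails at once if the jar or the can is taken out or tipped over ((z of squat_jar in the frame of rack above 0.045 m or angle between squat_jar's own z axis and vertical above 0.35 rad) or (z of short_can in the frame of rack above 0.045 m or angle between short_can's own z axis and vertical above 0.35 rad)).
It also fails if it takes over 59 s, if anything falls off the work surface, if the arm or the gripper's body presses on something with over 40 N, if the wrist force passes 120 N, or if a joint passes its speed limit or range.

ROBOT

A 6-joint arm with a two-finger parallel gripper is mounted at the origin on the work surface; the furniture and walls round the work are solid. World frame = base frame: x ahead of the robot, y to its left, z up, the work surface at z = 0. Lengths are in m, angles in rad, forces in N, time in s.
With the tool pointing down it reaches from about 0.4 to 0.925 m from the base axis. Payload 12.5 kg.
Tool frame: the origin (TCP) lies at the very end of the fingers, on their centre line; the grasp point (between the pads) lies 19 mm behind it; z points along the fingers, y is the line along which they close (so a half turn about z gives the same grasp; the last joint's range is limited). The gripper opens to 95 mm and grips with 3 to 60 N. Pads are 20 mm wide; open, the fingers measure 119 mm over their backs; the gripper's body (75 mm by 180 mm) begins 59 mm behind the grasp point.
Start: joints at [1.12, 0.491, 1.559, -0, 1.092, -0.106], TCP at [0.211, 0.588, 0.215] pointing down, gripper open.
Joint ranges: [-3.1, 3.1], [-0.84, 2.19], [0.05, 2.79], [-1.13, 4.28], [0.06, 2.93], [-2.69, 2.69]. Speed limits (rad/s): [2.22, 2.22, 2.79, 3.14, 3.14, 3.14].

INTERFACE

Orientations are given as a rotation vector (axis times angle).
In Python, from station import manip gives the robot as it stands.
- The arm moves only by the shell command python3 -m inch 'ROWS' [FORCE]. ROWS is JSON, a list of rows, each an object with "angular": the turn, a rotation vector about the world's x, y, z in rad, a list of three; "delta_pos": the shift along the world's x, y, z in m, a list of three; "grip": the gripper command: -1 is fully open, 1 is shut, values between are in proportion. A call has 1 to 20 rows; each row shifts and turns the commanded pose from where the row before left it; what a row does not reach is not made up. A row lasts 1/8 s, in which the tool goes at most 62.5 mm and 10.7 degrees, less where a joint would pass 70% of its speed; a pose out of reach is approached as far as the arm can. A call with a gripper value outside its range is refused whole. The fingers move at their own pace and stop on an object; FORCE is the grip in N (left out, the last holds). Time passes only in rows, so rows that do not move let the fingers close. It gives the time, the measured TCP pose, the force, the opening and the grip force at its end, in the units of the state.
- manip.get_state(): the state, without advancing time (a new reading comes with each control period).
- manip.grab_frame(name): name is "scene" or "top" or "wrist"; returns a dict with "frame" (400x640x3 uint8, red, green, blue), "mtx" (3x3 intrinsics, pixels), "k1" (the pictures are not rectified: a ray, as slopes to the right and down, at radius r is drawn at 1 + k1 r^2 times it, then the intrinsics apply), "eye" and "orientation" of the camera in the world; the wrist camera has in their place "T_tool_cam" (4x4, takes a point from camera to tool coordinates, whose origin is the TCP and whose axes are the flange's). Camera axes: x right, y down, z forward; pixel columns grow to the right and rows downward; lengths in m; the calibration is good to about 2 mm. A picture is of the moment at which its call begins: read the wrist's pose just before it. There is no depth.
- manip.sign_off(): hands the job in; it is judged then, once.
The state is a dict: "t": time; "joint_positions": joint angles; "qd": joint speeds; "joint_efforts": joint torques, N m; "ee_pos": TCP position; "tcp_rot": TCP orientation; "force": force on the tool from outside, world axes, zero at the start; "torque": the same for the moment, N m; "gripper_width": finger opening in m; "finger_force": force on a finger pad.
Only numpy, scipy, OpenCV 4.12 (cv2) and the standard library are available. Lean on these libraries where they do the work, as an engineer would, in place of code of your own. Each camera call takes 0.05 s, during which the arm holds its last target. There are 200 camera calls.

## Working session

There is one attempt and no reset: what is moved stays moved. The work goes in short steps, Python scripts to look and compute and a shell command to move; the robot and the scene stay as the last step left them, time stands still between calls to the robot, and variables do not carry over. Pictures are saved under pics/ and viewed, at most 10 in all, crops included, and the job is handed in when it is done.

```bash
mkdir -p pics; ls; cat > h.py <<'E'
import numpy as np, cv2
from scipy.spatial.transform import Rotation as R
from station import manip
def shot(name):
    s=manip.get_state(); f=manip.grab_frame(name); return f,s
def cam(f,s=None):
    if 'T_tool_cam' in f:
        T=np.eye(4);T[:3,:3]=R.from_rotvec(s['tcp_rot']).as_matrix();T[:3,3]=s['ee_pos']
        T=T@np.array(f['T_tool_cam']); return T[:3,3],T[:3,:3]
    o=np.array(f['orientation'],float)
    return np.array(f['eye'],float),(o if o.shape==(3,3) else R.from_rotvec(o).as_matrix())
def ray(f,uv,s=None):
    e,M=cam(f,s);K=np.array(f['mtx']);d=np.array([(uv[0]-K[0,2])/K[0,0],(uv[1]-K[1,2])/K[1,1]])
    u=d.copy()
    for _ in range(20): u=d/(1+f['k1']*(u@u))
    v=M@np.array([u[0],u[1],1]); return e,v/np.linalg.norm(v)
def onz(f,uv,z,s=None):
    e,v=ray(f,uv,s); return e+v*(z-e[2])/v[2]
def proj(f,p,s=None):
    e,M=cam(f,s);c=M.T@(np.array(p)-e);u=c[:2]/c[2];u=u*(1+f['k1']*(u@u));K=np.array(f['mtx'])
    return u*[K[0,0],K[1,1]]+K[:2,2]
E
python3 - <<'E'
from h import *
for n in ['scene','top']:
    f,s=shot(n); np.save(f'pics/{n}0.npy',f,allow_pickle=True)
    cv2.imwrite(f'pics/{n}0.png',f['frame'][:,:,::-1]); print(n,f['eye'],f['orientation'],f['k1'],f['mtx'])
print(manip.get_state())
E
```

```text
pics
scene [-0.19981847 -0.33739274  0.68404731] [-1.95473563  1.11812663 -0.56888718] -0.05358753410345508 [[365.46399884   0.         309.57800187]
 [  0.         365.46399884 192.75000969]
 [  0.           0.           1.        ]]
top [0.27031572 0.05140411 1.41344995] [-2.17891335  2.12977715 -0.12977509] -0.12576175267213985 [[504.20363642   0.         315.32946256]
 [  0.         504.20363642 190.69968067]
 [  0.           0.           1.        ]]
{'t': 0.1, 'joint_positions': array([ 1.12043027e+00,  4.91474307e-01,  1.55938435e+00, -2.44012662e-05,
        1.09172536e+00, -1.05602343e-01]), 'qd': array([ 0.00055543, -0.00022181, -0.00247263, -0.00051153, -0.00034184,
       -0.00170868]), 'joint_efforts': array([ 1.78953687e-03, -6.13621402e+01, -2.58605880e+01,  6.93366048e-02,
        4.71217255e-02, -6.20587298e-05]), 'ee_pos': array([0.21112293, 0.58802752, 0.21413714]), 'tcp_rot': array([-5.38814897e-01, -3.09478629e+00,  1.50665815e-03]), 'force': array([-0.29212063, -0.21042101, -0.44193894]), 'torque': array([ 0.02788349,  0.01560518, -0.00371814]), 'finger_force': 0.0, 'gripper_width': 0.09548374185641949}
```

View pics/scene0.png

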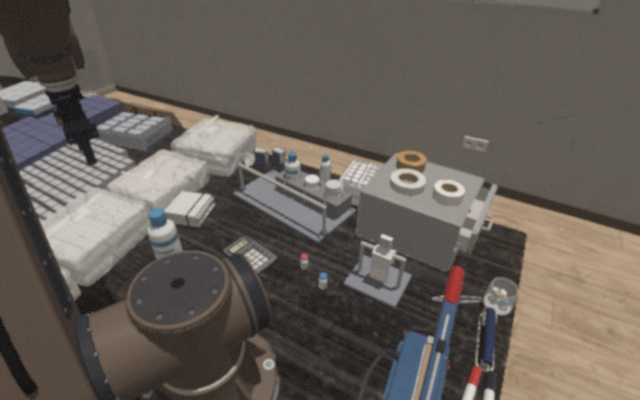

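View pics/top0.png

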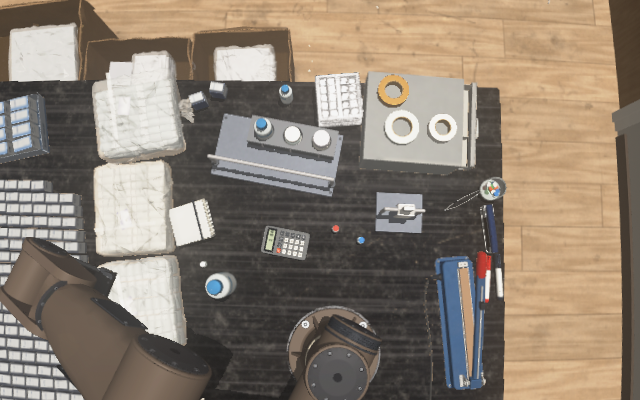

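The scene view shows the rack (~295,195) with the blue-capped bottle in the leftmost well, and the tag on its stand (~382,265). In the top view the bottle in the rack is at (263,125), the jar and can at (292,134) and (321,140), the rail runs from (212,157) to (333,187), and the tag is near (404,210). The bottles at (286,92) and (220,285) are look-alikes. I'll zoom in next.

```bash
python3 - <<'E'
from h import *
f=cv2.imread('pics/top0.png')
a=cv2.resize(f[105:205,200:350],None,fx=4,fy=4,interpolation=cv2.INTER_CUBIC)
b=cv2.resize(f[185:240,368:432],None,fx=3.1,fy=3.1,interpolation=cv2.INTER_CUBIC)
c=np.zeros((580,600,3),np.uint8);c[:400]=a;c[405:405+b.shape[0],:b.shape[1]]=b
cv2.imwrite('pics/z1.png',c)
t=np.load('pics/top0.npy',allow_pickle=True).item()
for n,uv,z in [('bottlecap',(263,125),.14),('jar',(292,134),.082),('can',(321,140),.098),('railL',(212,157),.1),('railR',(333,187),.1),('tag',(404,210),.14),('standc',(399,212),.01)]: print(n,onz(t,uv,z).round(3))
E
```

```text
bottlecap [0.599 0.199 0.14 ]
jar [0.591 0.126 0.082]
can [0.572 0.048 0.098]
railL [0.52  0.337 0.1  ]
railR [0.446 0.014 0.1  ]
tag [ 0.386 -0.167  0.14 ]
standc [ 0.392 -0.175  0.01 ]
```

View pics/z1.png

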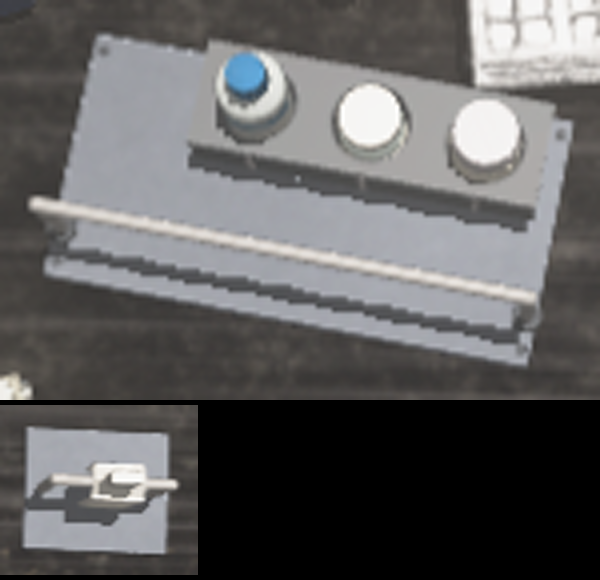

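```bash
cat > m.py <<'E'
from h import *
t=np.load('pics/top0.npy',allow_pickle=True).item()
def frame(loc,w):
    l=np.array(loc);w=np.array(w)[:,:2]
    lc,wc=l-l.mean(0),w-w.mean(0)
    a=np.arctan2((lc[:,0]*wc[:,1]-lc[:,1]*wc[:,0]).sum(),(lc*wc).sum())
    M=np.array([[np.cos(a),-np.sin(a)],[np.sin(a),np.cos(a)]])
    o=w.mean(0)-M@l.mean(0); return o,a,M,(l@M.T+o-w)
P=lambda pts,x0,y0,k,z:[onz(t,(x0+u/k,y0+v/k),z) for u,v in pts]
w=P([(100,37),(573,122),(527,364),(47,272)],200,105,4,.01)+P([(38,205),(535,300)],200,105,4,.1)+P([(209,42),(554,105)],200,105,4,.06)
lo=[(.07,.192),(.07,-.157),(-.11,-.157),(-.11,.192),(-.075,.185),(-.075,-.15),(.067,.102),(.067,-.142)]
o,a,M,r=frame(lo,w);print('rack',o.round(4),a.round(4),'resid\n',r.round(3))
for n,p in dict(well0=(.03,-.1),well1=(.03,-.02),well2=(.03,.06),rail_end=(-.075,.135),tag_goal=(-.075,.06)).items(): print(n,(M@p+o).round(4))
w=P([(27,430-405),(168,434-405),(166,552-405),(24,548-405)],368,185,3.1,.01)+P([(55,75),(175,82)],368,185,3.1,.1)
lo=[(.055,.065),(.055,-.065),(-.055,-.065),(-.055,.065),(0,.05),(0,-.05)]
o,a,M,r=frame(lo,w);print('stand',o.round(4),a.round(4),'resid\n',r.round(3))
for n,uv,z in [('cap',(247,74),.14),('jar',(372,114),.082),('can',(485,131),.098)]: print(n,P([uv],200,105,4,z)[0].round(3))
E
python3 m.py
```

```text
rack [0.5647 0.1493] -0.1655 resid
 [[ 0.002  0.001]
 [ 0.001 -0.001]
 [-0.003 -0.001]
 [-0.003  0.002]
 [-0.     0.   ]
 [ 0.001  0.002]
 [ 0.001 -0.001]
 [ 0.001 -0.002]]
well0 [0.5779 0.0458]
well1 [0.591  0.1247]
well2 [0.6042 0.2036]
rail_end [0.513  0.2949]
tag_goal [0.5007 0.2209]
stand [ 0.3898 -0.1761] -0.0153 resid
 [[ 0.002  0.   ]
 [ 0.001 -0.001]
 [-0.002 -0.001]
 [-0.001  0.   ]
 [-0.    -0.   ]
 [ 0.002  0.002]]
cap [0.603 0.203 0.14 ]
jar [0.592 0.124 0.082]
can [0.578 0.047 0.098]
```

The fits agree to about 3 mm, and the tall bottle is in well2. I'm moving to hover over the tag.

```bash
python3 -m inch '[{"delta_pos":[0.031,-0.048,0.012],"angular":[0,0,-0.177],"grip":-1},{"delta_pos":[0.031,-0.048,0.012],"angular":[0,0,-0.177],"grip":-1},{"delta_pos":[0.031,-0.048,0.012],"angular":[0,0,-0.177],"grip":-1},{"delta_pos":[0.031,-0.048,0.012],"angular":[0,0,-0.177],"grip":-1},{"delta_pos":[0.031,-0.048,0.012],"angular":[0,0,-0.177],"grip":-1},{"delta_pos":[0.031,-0.048,0.012],"angular":[0,0,-0.177],"grip":-1},{"delta_pos":[0.031,-0.048,0.012],"angular":[0,0,-0.177],"grip":-1},{"delta_pos":[0,-0.054,0],"angular":[0,0,0],"grip":-1},{"delta_pos":[0,-0.054,0],"angular":[0,0,0],"grip":-1},{"delta_pos":[0,-0.054,0],"angular":[0,0,0],"grip":-1},{"delta_pos":[0,-0.054,0],"angular":[0,0,0],"grip":-1},{"delta_pos":[-0.01,-0.054,0],"angular":[0,0,0],"grip":-1},{"delta_pos":[-0.01,-0.054,0],"angular":[0,0,0],"grip":-1},{"delta_pos":[-0.01,-0.054,-0.01],"angular":[0,0,0],"grip":-1},{"delta_pos":[-0.01,-0.054,-0.01],"angular":[0,0,0],"grip":-1},{"delta_pos":[0,0,0],"angular":[0,0,0],"grip":-1}]'
python3 - <<'E'
from h import *
f,s=shot('wrist'); f['s']=s; np.save('pics/w1.npy',f,allow_pickle=True)
cv2.imwrite('pics/w1.png',f['frame'][:,:,::-1]); print(s['ee_pos'],R.from_rotvec(s['tcp_rot']).as_matrix().round(3),f['T_tool_cam'],s['joint_positions'])
t=np.load('pics/top0.npy',allow_pickle=True).item()
print('tag roof',onz(t,(406.4,209.5),.11).round(3),'box near edge z.15',onz(t,(362,165),.15).round(3))
print('expected px of tab top at (.39,-.183,.145):',proj(f,(.39,-.183,.145),s))
E
```

```text
t: 2.1
ee_pos: [0.3873, -0.1824, 0.2778]
tcp_rot: [-2.24, -2.201, 0.001]
force: [0.0, 0.6, -0.4]
gripper_width: 0.0951
finger_force: 0.0
[ 0.38728074 -0.18238394  0.27779808] [[ 0.018  1.    -0.001]
 [ 1.    -0.018  0.001]
 [ 0.001 -0.001 -1.   ]] [[-9.62441308e-04 -9.64870606e-01 -2.62723784e-01  7.22784729e-02]
 [ 9.99999484e-01 -1.01430336e-03  6.17785260e-05  8.32476310e-04]
 [-3.26089901e-04 -2.62723589e-01  9.64871084e-01 -1.69700213e-01]
 [ 0.00000000e+00  0.00000000e+00  0.00000000e+00  1.00000000e+00]] [-5.94526201e-01  1.35139639e-01  1.91700762e+00 -2.78421350e-04
  1.09098170e+00 -5.76557855e-01]
tag roof [ 0.39  -0.178  0.11 ] box near edge z.15 [ 0.498 -0.058  0.15 ]
expected px of tab top at (.39,-.183,.145): [324.3857576  190.73870056]
```

View pics/w1.png

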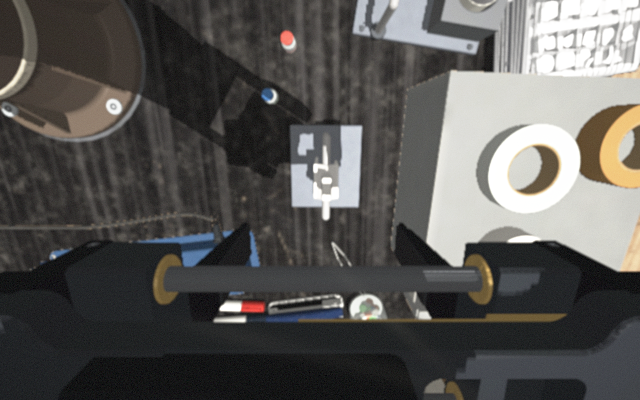

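The wrist view shows the tag on its stand: tab centre ~(326,182), roof spanning rows 165–198, bar from (325,135) to (326,217). The grey box's near top edge runs from (450,72) to (426,250).

```bash
python3 - <<'E'
from h import *
f=np.load('pics/w1.npy',allow_pickle=True).item();s=f['s'];I=f['frame']
t=np.load('pics/top0.npy',allow_pickle=True).item()
c=cv2.resize(I[120:225,280:375,::-1],None,fx=5.5,fy=5.5,interpolation=cv2.INTER_CUBIC)
d=cv2.resize(t['frame'][60:180,350:480,::-1],None,fx=2,fy=2)
o=np.zeros((578,795,3),np.uint8);o[:c.shape[0],:c.shape[1]]=c;o[:240,530:790]=d;cv2.imwrite('pics/z2.png',o)
for z in (.1,.13,.15,.17,.19): print(z,onz(f,(450,72),z,s).round(3),onz(f,(426,250),z,s).round(3),onz(t,(367,72),z).round(3))
E
```

```text
0.1 [ 0.537 -0.056  0.1  ] [ 0.527 -0.279  0.1  ] [ 0.765 -0.074  0.1  ]
0.13 [ 0.524 -0.061  0.13 ] [ 0.515 -0.265  0.13 ] [ 0.754 -0.071  0.13 ]
0.15 [ 0.516 -0.064  0.15 ] [ 0.507 -0.255  0.15 ] [ 0.746 -0.069  0.15 ]
0.17 [ 0.507 -0.067  0.17 ] [ 0.499 -0.245  0.17 ] [ 0.739 -0.067  0.17 ]
0.19 [ 0.499 -0.07   0.19 ] [ 0.491 -0.236  0.19 ] [ 0.731 -0.065  0.19 ]
```

View pics/z2.png

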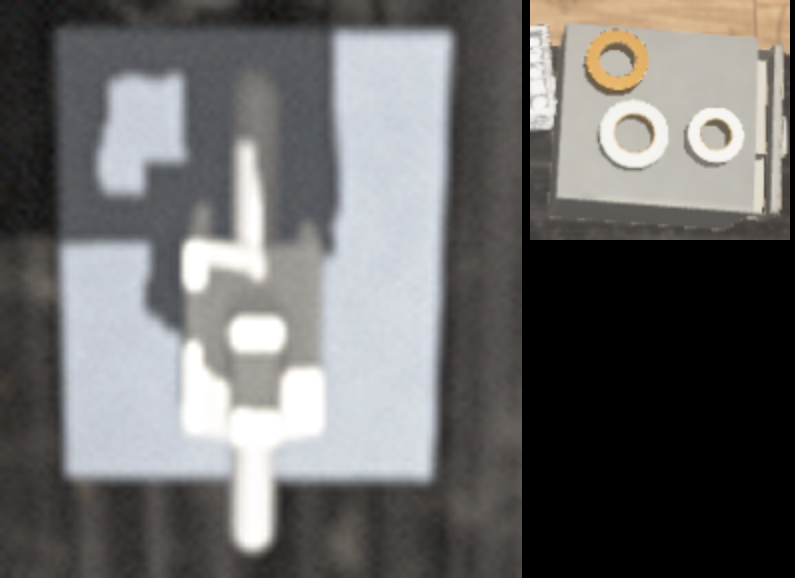

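Zoomed, the tag's roof is centred at crop (253,337) and the tab top at about (257,340). I'll compute both.

```bash
python3 - <<'E'
from h import *
f=np.load('pics/w1.npy',allow_pickle=True).item();s=f['s']
g=lambda u,v,z:onz(f,(280+u/5.5,120+v/5.5),z,s).round(4)
print('roof',g(253,337,.112),'roof ends',g(253,238,.112),g(253,437,.112),'tab',g(257,340,.145),'bar',g(252,145,.105),g(253,530,.105))
print('stand corners',g(58,30,.01),g(455,30,.01),g(433,480,.01),g(66,478,.01))
E
```

```text
roof [ 0.3922 -0.179   0.112 ] roof ends [ 0.3926 -0.1569  0.112 ] [ 0.3919 -0.2022  0.112 ] tab [ 0.3928 -0.1729  0.145 ] bar [ 0.3927 -0.1373  0.105 ] [ 0.3916 -0.2268  0.105 ]
stand corners [ 0.3405 -0.1125  0.01  ] [ 0.4502 -0.1146  0.01  ] [ 0.4461 -0.2444  0.01  ] [ 0.3365 -0.2418  0.01  ]
```

```bash
python3 -m inch '[{"delta_pos":[0.005,0.004,-0.04],"angular":[0,0,0],"grip":-0.5},{"delta_pos":[0,0,-0.045],"angular":[0,0,0],"grip":-0.5},{"delta_pos":[0,0,-0.04],"angular":[0,0,0],"grip":-0.5},{"delta_pos":[0,0,-0.02],"angular":[0,0,0],"grip":-0.5},{"delta_pos":[0,0,-0.015],"angular":[0,0,0],"grip":-0.5},{"delta_pos":[0,0,0],"angular":[0,0,0],"grip":-0.5},{"delta_pos":[0,0,0],"angular":[0,0,0],"grip":1},{"delta_pos":[0,0,0],"angular":[0,0,0],"grip":1},{"delta_pos":[0,0,0],"angular":[0,0,0],"grip":1},{"delta_pos":[0,0,0],"angular":[0,0,0],"grip":1},{"delta_pos":[0,0,0],"angular":[0,0,0],"grip":1},{"delta_pos":[0,0,0],"angular":[0,0,0],"grip":1}]' 25
```

```text
t: 3.65
ee_pos: [0.3932, -0.1758, 0.1187]
tcp_rot: [2.236, 2.207, 0.0]
force: [0.6, -0.2, -1.5]
gripper_width: 0.0169
finger_force: 0.0
```

```bash
python3 -m inch '[{"delta_pos":[0,0,0],"angular":[0,0,0],"grip":1},{"delta_pos":[0,0,0],"angular":[0,0,0],"grip":1},{"delta_pos":[0,0,0],"angular":[0,0,0],"grip":1}]'
```

```text
t: 4.03
ee_pos: [0.3919, -0.1755, 0.1186]
tcp_rot: [-2.234, -2.206, 0.002]
force: [-8.4, -2.7, 7.0]
gripper_width: 0.0102
finger_force: 25.0
```

```bash
python3 -m inch '[{"delta_pos":[0,0,0.03],"angular":[0,0,0],"grip":1},{"delta_pos":[0,0,0.05],"angular":[0,0,0],"grip":1},{"delta_pos":[0,0,0.05],"angular":[0,0,0],"grip":1},{"delta_pos":[0.01,0.04,0.01],"angular":[0,0,-0.0295],"grip":1},{"delta_pos":[0.011,0.044,0],"angular":[0,0,-0.0295],"grip":1},{"delta_pos":[0.011,0.044,0],"angular":[0,0,-0.0295],"grip":1},{"delta_pos":[0.011,0.044,0],"angular":[0,0,-0.0295],"grip":1},{"delta_pos":[0.011,0.044,0],"angular":[0,0,-0.0295],"grip":1},{"delta_pos":[0.011,0.044,0],"angular":[0,0,0],"grip":1},{"delta_pos":[0.011,0.044,0],"angular":[0,0,0],"grip":1},{"delta_pos":[0.011,0.044,0],"angular":[0,0,0],"grip":1},{"delta_pos":[0.011,0.044,0],"angular":[0,0,0],"grip":1},{"delta_pos":[0.011,0.044,0],"angular":[0,0,0],"grip":1},{"delta_pos":[0.011,0.04,-0.01],"angular":[0,0,0],"grip":1},{"delta_pos":[0,0,0],"angular":[0,0,0],"grip":1},{"delta_pos":[0,0,0],"angular":[0,0,0],"grip":1}]'
python3 - <<'E'
from h import *
f,s=shot('wrist'); f['s']=s; np.save('pics/w2.npy',f,allow_pickle=True)
t,_=shot('top'); np.save('pics/t2.npy',t,allow_pickle=True)
a=f['frame'][:,:,::-1]; b=cv2.resize(t['frame'][110:200,190:350,::-1],None,fx=2.2,fy=2.2)
o=np.zeros((600,640,3),np.uint8);o[:400]=a;o[400:400+b.shape[0],:b.shape[1]]=b
cv2.imwrite('pics/w2.png',o);print(s['ee_pos'],R.from_rotvec(s['tcp_rot']).as_matrix()[:,1])
print(proj(f,(.5134,.2978,.1),s))
E
```

```text
t: 6.02
ee_pos: [0.513, 0.2999, 0.2484]
tcp_rot: [2.392, 2.037, -0.001]
force: [-0.6, 0.7, 0.2]
gripper_width: 0.0099
finger_force: 25.0
[0.51295102 0.2998932  0.2483896 ] [ 9.87197975e-01 -1.59498765e-01 -5.50224520e-04]
[322.3533392 188.7797286]
```

View pics/w2.png

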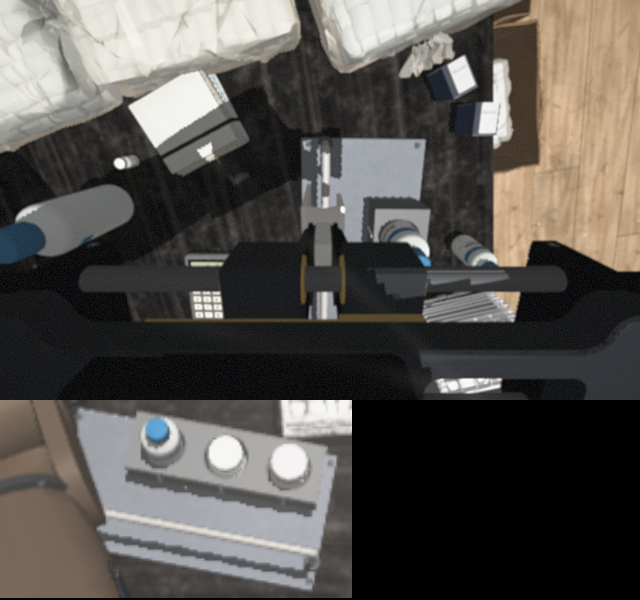

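The wrist view shows the rail at column ~325 (rows 140–200) running under the tag's roof (~322,212), with the far post near (322,140).

```bash
python3 - <<'E'
from h import *
f=np.load('pics/w2.npy',allow_pickle=True).item();s=f['s'];I=f['frame'].astype(int)
Rm=R.from_rotvec(s['tcp_rot']).as_matrix()
for v in range(140,204,6):
    print(v,''.join('%4d'%I[v,u].mean() for u in range(310,342,2)))
for uv in [(325,150),(325,165),(325,185)]:
    p=onz(f,uv,.1,s); print(uv,p.round(4),'tool y off',((p-s['ee_pos'])@Rm)[:2].round(4))
E
```

```text
140  118  76  72  74  57  49  56  70  71  55  46  63  71  72  71  74
146  126  73  74  72  96 100  82  91  95  88  58  65  69  74  71  69
152   75  69  71 106 172 114 122 148 116 109  86  73  71  71  72  68
158   74  75  71 105 172 109 148 214 237 206 116  65  68  66  73  68
164   73  73  68  92 153 108 150 217 234 205 115  67  71  66  73  90
170   72  75  72  74  73  73 151 217 235 205 120  68  74  70  73  75
176   72  73  68  73 154 153 133 218 234 200 141  95  77  70  68 102
182  150  76  72  89 161 160 125 169 224 195 168 169 171 167 169 169
188   98  75  69 100 164 155  94  94  96  97 156 167 168 167 171 168
194   99  71  69 109 169 154  93  95  90 104 157 167 167 143 118 129
200   97  78  71 104 170 154 149 223 230 189 160 168 171 139 107 110
(325, 150) [0.5236 0.3417 0.1   ] tool y off [0.0431 0.0039]
(325, 165) [0.5209 0.3249 0.1   ] tool y off [0.0261 0.0039]
(325, 185) [0.5172 0.3018 0.1   ] tool y off [0.0026 0.004 ]
```

```bash
python3 -m inch '[{"delta_pos":[0.003,-0.0005,0],"angular":[0,0,-0.004],"grip":1},{"delta_pos":[0,0,-0.03],"angular":[0,0,0],"grip":1},{"delta_pos":[0,0,-0.03],"angular":[0,0,0],"grip":1},{"delta_pos":[0,0,-0.03],"angular":[0,0,0],"grip":1},{"delta_pos":[0,0,-0.02],"angular":[0,0,0],"grip":1},{"delta_pos":[0,0,-0.015],"angular":[0,0,0],"grip":1},{"delta_pos":[0,0,0],"angular":[0,0,0],"grip":1}]'
```

```text
t: 7.0
ee_pos: [0.5162, 0.2993, 0.1231]
tcp_rot: [-2.397, -2.031, 0.002]
force: [-0.1, 0.0, 0.1]
gripper_width: 0.0098
finger_force: 25.0
```

```bash
python3 -m inch '[{"delta_pos":[0,0,-0.002],"angular":[0,0,0],"grip":1},{"delta_pos":[0,0,-0.002],"angular":[0,0,0],"grip":1},{"delta_pos":[0,0,0],"angular":[0,0,0],"grip":1}]'
```

```text
t: 7.38
ee_pos: [0.5163, 0.2998, 0.12]
tcp_rot: [2.396, 2.031, 0.001]
force: [0.5, 1.4, -1.1]
gripper_width: 0.0098
finger_force: 25.0
```

```bash
python3 -m inch '[{"delta_pos":[0,0,-0.0015],"angular":[0,0,0],"grip":1},{"delta_pos":[0,0,-0.001],"angular":[0,0,0],"grip":1},{"delta_pos":[0,0,0],"angular":[0,0,0],"grip":1},{"delta_pos":[0,0,0],"angular":[0,0,0],"grip":1}]'
```

```text
t: 7.88
ee_pos: [0.5164, 0.2999, 0.1187]
tcp_rot: [2.396, 2.031, 0.002]
force: [-3.8, -1.9, 14.2]
gripper_width: 0.0098
finger_force: 25.0
```

```bash
python3 -m inch '[{"delta_pos":[-0.0007,0,0.0005],"angular":[0,0,0],"grip":1},{"delta_pos":[0,0,0],"angular":[0,0,0],"grip":1},{"delta_pos":[-0.0013,-0.0077,0],"angular":[0,0,0],"grip":1},{"delta_pos":[-0.0013,-0.0077,0],"angular":[0,0,0],"grip":1},{"delta_pos":[-0.0013,-0.0077,0],"angular":[0,0,0],"grip":1},{"delta_pos":[-0.0013,-0.0077,0],"angular":[0,0,0],"grip":1},{"delta_pos":[0,0,0],"angular":[0,0,0],"grip":1}]'
```

```text
t: 8.75
ee_pos: [0.5105, 0.269, 0.1184]
tcp_rot: [2.397, 2.031, 0.002]
force: [-1.6, -0.3, 8.6]
gripper_width: 0.0096
finger_force: 25.0
```

```bash
python3 -m inch '[{"delta_pos":[-0.0013,-0.0077,0],"angular":[0,0,0],"grip":1},{"delta_pos":[-0.0013,-0.0077,0],"angular":[0,0,0],"grip":1},{"delta_pos":[-0.0013,-0.0077,0],"angular":[0,0,0],"grip":1},{"delta_pos":[-0.0013,-0.0077,0],"angular":[0,0,0],"grip":1},{"delta_pos":[-0.0013,-0.0077,0],"angular":[0,0,0],"grip":1},{"delta_pos":[-0.0013,-0.0077,0],"angular":[0,0,0],"grip":1},{"delta_pos":[0,0,0],"angular":[0,0,0],"grip":1},{"delta_pos":[0,0,0],"angular":[0,0,0],"grip":1}]'
python3 - <<'E'
from h import *
f,s=shot('wrist'); f['s']=s; np.save('pics/w3.npy',f,allow_pickle=True)
t,_=shot('scene'); np.save('pics/s3.npy',t,allow_pickle=True)
a=f['frame'][:,:,::-1]; b=cv2.resize(t['frame'][130:240,210:370,::-1],None,fx=1.8,fy=1.8)
o=np.zeros((600,640,3),np.uint8);o[:400]=a;o[400:400+b.shape[0],:b.shape[1]]=b
cv2.imwrite('pics/w3.png',o)
print(proj(f,(.6042,.2036,.14),s),proj(f,(.6042,.2036,.06),s))
E
```

```text
t: 9.75
ee_pos: [0.5026, 0.2228, 0.1184]
tcp_rot: [2.396, 2.031, 0.001]
force: [-2.4, -0.4, 8.8]
gripper_width: 0.0102
finger_force: 25.0
[497.52041911 255.41933778] [441.18327051 212.900871  ]
```

View pics/w3.png

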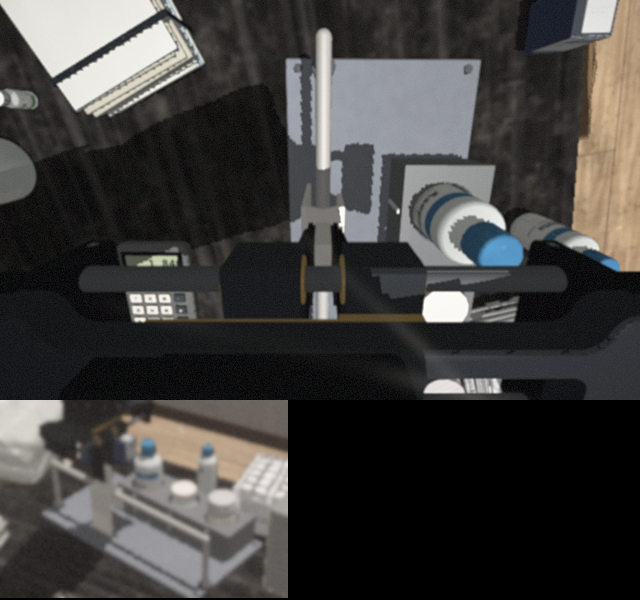

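The wrist view shows the tag on the rail (roof ~(322,215)), the bottle cap at ~(498,247), the block's end edge from (405,163) to (495,167), and the rail end at (324,32). The scene inset confirms the tag is hanging in front of the tall bottle. I'll check the offset along the rail.

```bash
python3 - <<'E'
from h import *
f=np.load('pics/w3.npy',allow_pickle=True).item();s=f['s'];I=f['frame']
a=-.1655;M=np.array([[np.cos(a),-np.sin(a)],[np.sin(a),np.cos(a)]])
hsv=cv2.cvtColor(I,cv2.COLOR_RGB2HSV);m=cv2.inRange(hsv,(98,120,150),(118,255,255));m[:, :470]=0;m[:,530:]=0
n,_,st,c=cv2.connectedComponentsWithStats(m);k=1+st[1:,4].argmax();print('cap',st[k],c[k])
g=lambda u,v,z:M.T@(onz(f,(u,v),z,s)[:2]-s['ee_pos'][:2])
print('cap rel',g(*c[k],.14).round(4),'block end',g(405,163,.06).round(4),g(495,167,.06).round(4),'rail end',g(324,32,.1).round(4))
p=onz(f,c[k],.14,s);print('cap world',p)
E
```

```text
cap [ 479  236   44   30 1071] [501.75536881 251.98132586]
cap rel [ 0.1054 -0.    ] block end [0.0688 0.0409] [0.1434 0.0376] rail end [0.0019 0.1254]
cap world [0.60664507 0.20541641 0.14      ]
```

Tag, well2 and cap line up along the rail to within ~3 mm. Letting go and rising.

```bash
python3 -m inch '[{"delta_pos":[-0.0003,0,0.0006],"angular":[0,0,0],"grip":1},{"delta_pos":[0,0,0],"angular":[0,0,0],"grip":0.5},{"delta_pos":[0,0,0],"angular":[0,0,0],"grip":0},{"delta_pos":[0,0,0],"angular":[0,0,0],"grip":0},{"delta_pos":[0,0,0],"angular":[0,0,0],"grip":0},{"delta_pos":[0,0,0],"angular":[0,0,0],"grip":0},{"delta_pos":[0,0,0],"angular":[0,0,0],"grip":0},{"delta_pos":[0,0,0.02],"angular":[0,0,0],"grip":0},{"delta_pos":[0,0,0.03],"angular":[0,0,0],"grip":0},{"delta_pos":[0,0,0.04],"angular":[0,0,0],"grip":-1},{"delta_pos":[0,0,0.04],"angular":[0,0,0],"grip":-1},{"delta_pos":[0.034,-0.006,0],"angular":[0,0,0],"grip":-1},{"delta_pos":[0.034,-0.006,0],"angular":[0,0,0],"grip":-1},{"delta_pos":[0.034,-0.006,0],"angular":[0,0,0],"grip":-1},{"delta_pos":[0,0,0],"angular":[0,0,0],"grip":-1},{"delta_pos":[0,0,0],"angular":[0,0,0],"grip":-1}]'
python3 - <<'E'
from h import *
f,s=shot('wrist'); f['s']=s; np.save('pics/w4.npy',f,allow_pickle=True)
cv2.imwrite('pics/w4.png',f['frame'][:,:,::-1]);print(s['ee_pos'],s['gripper_width'])
hsv=cv2.cvtColor(f['frame'],cv2.COLOR_RGB2HSV);m=cv2.inRange(hsv,(98,120,150),(118,255,255))
n,_,st,c=cv2.connectedComponentsWithStats(m)
for k in range(1,n):
    if st[k,4]>200: print(st[k],c[k].round(1),onz(f,c[k],.14,s).round(4))
E
```

```text
t: 11.85
ee_pos: [0.6035, 0.2048, 0.248]
tcp_rot: [-2.396, -2.031, 0.001]
force: [0.5, 0.9, -0.2]
gripper_width: 0.0949
finger_force: 0.0
[0.60348095 0.20480005 0.24796825] 0.09491368247039056
```

View pics/w4.png

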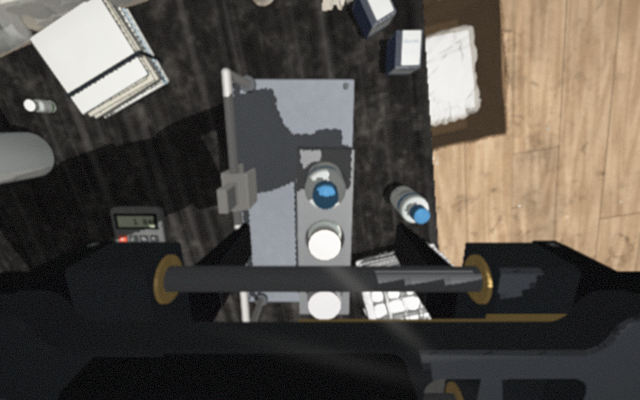

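The wrist view shows the tag hanging on the rail at ~(237,190), level with the bottle, whose cap is at ~(325,195). The jar and can are untouched at (324,242) and (324,305).

```bash
python3 - <<'E'
from h import *
f=np.load('pics/w4.npy',allow_pickle=True).item();s=f['s']
hsv=cv2.cvtColor(f['frame'],cv2.COLOR_RGB2HSV);m=cv2.inRange(hsv,(95,120,60),(120,255,255));m[:,:290]=0;m[:,360:]=0;m[220:]=0
M_=cv2.moments(m,True);c=(M_['m10']/M_['m00'],M_['m01']/M_['m00']);print(c,M_['m00'],np.ptp(np.nonzero(m),axis=1))
a=-.1655;M=np.array([[np.cos(a),-np.sin(a)],[np.sin(a),np.cos(a)]])
p=onz(f,c,.14,s);print(p)
g=lambda u,v,z:(M.T@(onz(f,(u,v),z,s)[:2]-s['ee_pos'][:2])).round(4)
print('cap rel',g(*c,.14),'roof',g(237,190,.112),'jar',g(324,242,.082),'block end',g(325,149,.06))
E
```

```text
(324.9873150105708, 194.50528541226217) 473.0 [25 22]
[0.60717304 0.20567976 0.14      ]
cap rel [0.0035 0.0015] roof [-0.0956 -0.0004] jar [ 0.0029 -0.0773] block end [0.0041 0.0406]
```

```bash
python3 -m inch '[{"delta_pos":[0.0025,0.0005,-0.04],"angular":[0,0,0],"grip":-1},{"delta_pos":[0,0,-0.04],"angular":[0,0,0],"grip":-1},{"delta_pos":[0,0,-0.04],"angular":[0,0,0],"grip":-1},{"delta_pos":[0,0,-0.03],"angular":[0,0,0],"grip":-1},{"delta_pos":[0,0,-0.022],"angular":[0,0,0],"grip":-1},{"delta_pos":[0,0,0],"angular":[0,0,0],"grip":-1},{"delta_pos":[0,0,0],"angular":[0,0,0],"grip":0.2},{"delta_pos":[0,0,0],"angular":[0,0,0],"grip":0.2},{"delta_pos":[0,0,0],"angular":[0,0,0],"grip":0.2},{"delta_pos":[0,0,0],"angular":[0,0,0],"grip":0.2},{"delta_pos":[0,0,0],"angular":[0,0,0],"grip":0.2},{"delta_pos":[0,0,0],"angular":[0,0,0],"grip":0.5},{"delta_pos":[0,0,0],"angular":[0,0,0],"grip":0.5}]' 30
```

```text
t: 13.52
ee_pos: [0.6067, 0.2052, 0.0763]
tcp_rot: [2.396, 2.031, -0.0]
force: [-0.8, 0.1, 0.9]
gripper_width: 0.0476
finger_force: 30.0
```

Bottle gripped at 48 mm, so I'm lifting it straight up.

```bash
python3 -m inch '[{"delta_pos":[0,0,0.008],"angular":[0,0,0],"grip":0.7},{"delta_pos":[0,0,0.012],"angular":[0,0,0],"grip":0.7},{"delta_pos":[0,0,0.02],"angular":[0,0,0],"grip":0.7},{"delta_pos":[0,0,0.02],"angular":[0,0,0],"grip":0.7},{"delta_pos":[0,0,0.03],"angular":[0,0,0],"grip":0.7},{"delta_pos":[0,0,0.04],"angular":[0,0,0],"grip":0.7},{"delta_pos":[0,0,0.04],"angular":[0,0,0],"grip":0.7},{"delta_pos":[0,0,0.04],"angular":[0,0,0],"grip":0.7},{"delta_pos":[0,0,0.04],"angular":[0,0,0],"grip":0.7},{"delta_pos":[0,0,0.03],"angular":[0,0,0],"grip":0.7},{"delta_pos":[0,0,0],"angular":[0,0,0],"grip":0.7}]'
```

```text
t: 14.9
ee_pos: [0.607, 0.2053, 0.3589]
tcp_rot: [2.395, 2.03, 0.007]
force: [1.0, -0.0, -1.5]
gripper_width: 0.0475
finger_force: 30.0
```

```bash
python3 -m inch '[{"delta_pos":[0,0,0],"angular":[-0.013,-0.0775,0],"grip":0.7},{"delta_pos":[0,0,0],"angular":[-0.013,-0.0775,0],"grip":0.7},{"delta_pos":[0,0,0],"angular":[-0.013,-0.0775,0],"grip":0.7},{"delta_pos":[0,0,0],"angular":[-0.013,-0.0775,0],"grip":0.7},{"delta_pos":[0,0,0],"angular":[-0.013,-0.0775,0],"grip":0.7},{"delta_pos":[0,0,0],"angular":[-0.013,-0.0775,0],"grip":0.7},{"delta_pos":[0,0,0],"angular":[-0.013,-0.0775,0],"grip":0.7},{"delta_pos":[0,0,0],"angular":[-0.013,-0.0775,0],"grip":0.7},{"delta_pos":[0,0,0],"angular":[-0.013,-0.0775,0],"grip":0.7},{"delta_pos":[0,0,0],"angular":[-0.013,-0.0775,0],"grip":0.7},{"delta_pos":[0,0,0],"angular":[0,0,0],"grip":0.7},{"delta_pos":[0,0,0],"angular":[0,0,0],"grip":0.7},{"delta_pos":[0,0,0],"angular":[0,0,0],"grip":0.7},{"delta_pos":[0,0,0],"angular":[0,0,0],"grip":0.7}]'
python3 - <<'E'
from h import *
f,s=shot('scene'); b=cv2.resize(f['frame'][60:260,180:460,::-1],None,fx=2.8,fy=2.8,interpolation=cv2.INTER_CUBIC)
cv2.imwrite('pics/s5.png',b);z=R.from_rotvec(s['tcp_rot']).as_matrix()[:,2];print(z,np.degrees(np.arccos(-z[2])),s['ee_pos'],s['joint_positions'],s['qd'].round(3))
E
```

```text
t: 16.65
ee_pos: [0.6069, 0.2051, 0.3563]
tcp_rot: [1.878, 1.591, 0.658]
force: [-0.8, 0.7, -1.4]
gripper_width: 0.0477
finger_force: 30.0
[ 0.69746223 -0.11718813 -0.70697481] 45.01069223063754 [0.60693233 0.2050871  0.35630923] [ 0.37863866  0.21693105  1.81430284 -0.78822859  0.54350906  1.11414409] [ 0.003  0.     0.    -0.006 -0.001  0.007]
```

View pics/s5.png

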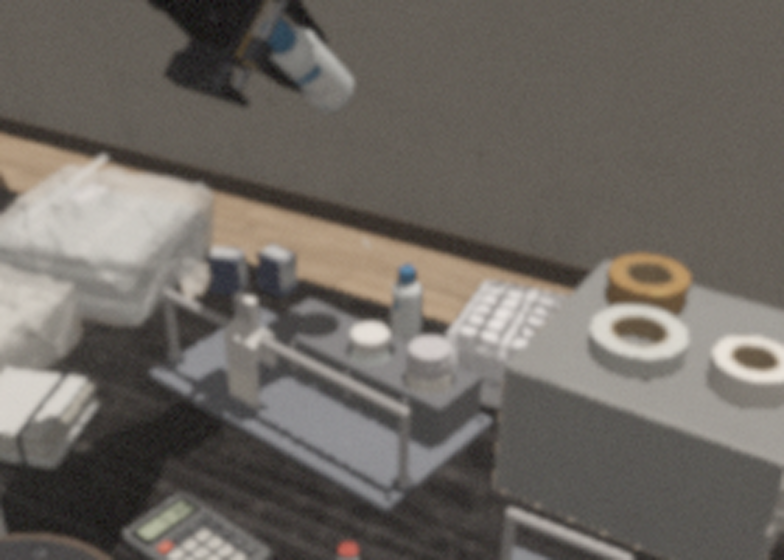

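The picture shows the bottle held high and tipped 45° with its cap up (~(310,65)). The tag hangs at (245,350) in front of the empty well (320,322), and the jar and can are still in place.

```bash
python3 -c "from station import manip; print(manip.sign_off())"
```

```text
the job is handed in; nothing more can be done
None
```

The job is handed in, with no verdict shown: the tag hangs free in front of well2, the tall bottle is held still about 0.3 m up, tipped 45° cap end up, and the jar and can are still in their wells.

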